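# Clip the burner cover onto the fondue rechaud and tug it to be sure

### The arm

A 6-joint arm with a two-finger parallel gripper is mounted at the origin on the work surface. World frame = base frame: x ahead of the robot, y to its left, z up, the work surface at z = 0. Lengths are in m, angles in rad, forces in N, time in s.
With the tool pointing down it reaches from about 0.375 to 0.9 m from the base axis. Payload 3.1 kg.
Tool frame: the origin (TCP) lies between the finger pads; the fingertips stand 25 mm ahead of it and the grasp point (between the pads) lies 6 mm ahead of it; y points along the fingers, x is the direction in which the jaws open and shut, and the axes are right-handed (so a half turn about y gives the same grasp; the last joint's range is limited). The gripper opens to 87 mm and grips with 3 to 60 N. Pads are 19 mm wide; open, the fingers measure 117 mm over their backs; the gripper's body (75 mm by 190 mm) begins 51 mm behind the grasp point.
Start: joints at [1.091, 0.527, 1.433, -0, 1.181, -0.178], TCP at [0.185, 0.597, 0.248] pointing down, gripper open.
Joint ranges: [-3.08, 3.08], [-0.75, 2.2], [0.22, 2.44], [-1.43, 4.57], [0, 2.65], [-2.85, 2.85]. Speed limits (rad/s): [2.79, 2.79, 3.14, 3.14, 3.14, 3.14].

### API

Orientations are given as a unit quaternion [x, y, z, w].
In Python, from rig import robot gives the robot as it stands.
- The arm moves only by the tool carry_out, never from a script. Its argument "moves" is a list of rows, each a list of 7 numbers: the opening, from 0 (shut) to 1 (fully open), then the shift along the tool's x, y, z in cm, then the turn, a rotation vector about the tool's x, y, z in rad. In form: [[grip, x, y, z, rx, ry, rz], ...]. A call has 1 to 20 rows; each row is the pose to reach, as a shift and turn from the pose commanded when the call began, along the tool's axes at that moment; what a row does not reach only later rows make up. A row lasts 1/10 s, in which the tool goes at most 50 mm and 8.59 degrees, less where a joint would pass 70% of its speed; a pose out of reach is approached as far as the arm can. A call with a gripper value outside its range is refused whole. The fingers move at their own pace and stop on an object; "force" is the grip in N (left out, the last holds). Time passes only in rows, so rows that repeat a pose let the fingers close. It gives the time, the measured TCP pose, the force and the opening at its end, in the units of the state.
- robot.get_obs(): the state, without advancing time (a new reading comes with each control period).
- robot.camera(name): name is "scene" or "top" or "wrist"; returns the picture (420x560x3 uint8, red, green, blue); there is no depth.
- robot.camera_params(name): a dict with "fx", "fy", "cx", "cy" (pixels), "extrinsics" (4x4, takes a point from camera to world coordinates); the wrist camera has in their place "mount" (4x4, takes a point from camera to tool coordinates, whose origin is the TCP and whose axes are the tool frame's). Camera axes: x right, y down, z forward; pixel columns grow to the right and rows downward; lengths in m; the calibration is good to about 2 mm. A picture is of the moment at which its call begins: read the wrist's pose just before it. camera_params takes no time and is no camera call.
- robot.hand_in(): hands the job in, once; it reports no verdict.
The state is a dict: "time": time; "q": joint angles; "joint_velocities": joint speeds; "joint_torque": joint torques, N m; "position": TCP position; "tool_rot": TCP orientation; "ft_force": force on the tool from outside, world axes, zero at the start; "moment": the same for the moment, N m; "grip_width": finger opening in m.
Only numpy, scipy, OpenCV 4.12 (cv2) and the standard library are available. Lean on these libraries where they do the work, as an engineer would, in place of code of your own. Each camera call takes 0.05 s, during which the arm holds its last target.

### The job

Clip the flat steel cover with the black grip over the burner well of the fondue rechaud: only one of the two look-alike spring studs in the well still holds, so press the cover down until it lies flat, then pull it up by its grip with a firm, steady tug of about 10 N for half a second. If it lifts free, turn it half round, press it on again and tug again; a clipped cover rises only a few millimetres against the spring. Let it settle back flat, let go, and leave the other things on the shelf where they are.

Things in the scene. Friction and masses are not known exactly. Their poses are not given: they have to be found in the camera images.
- cover: Steel burner cover, 0.16-0.26 kg, standing on its legs. Plate 74 (x) x 130 (y) x 4 mm on two end legs 58 (x) x 4 x 26 mm whose outer faces are at y = +-58 mm. Origin: centre of the footprint, level with the legs' lower edge; plate underside 26, plate top 30, top of the grip 64 mm above it. It goes on the rechaud's well along the well's y, either way round, origin then 24 mm above the rechaud's.
- cover_grip (a point): On the cover's black upright grip block, 40 (x) x 12 (y) x 34 mm, standing on the plate at its +y end: this point is at y = +44 mm, 54 mm above the cover's origin, 10 mm under the block's top. Best pinched across its 12 mm. Axes as the cover's.
- cover_clip (a point): The cover's only clip: a ledge 30 mm wide, reaching 7.5 mm inward from the foot of the +y leg, below the grip. This point is its inner upper edge, y = +46.5 mm, 5 mm above the cover's origin. Pressed home it snaps under the head of the stud at that end, against 7 to 12 N at the sound stud, 1 to 2 N at the worn one.
- rechaud: Fixed fondue rechaud: round steel tray, diameter 260 mm, a rectangular burner well in its middle, and a steel pot ring, diameter 248 mm, round it, top 89 mm above the shelf. Origin: centre of the tray's underside, z up. Well along y: inside 64 (x) x 120 (y), outside 74 x 130 mm, floor 10 and rim 50 mm up. Cover legs go inside (2 mm play at each end, 3 mm each side), its plate on the rim.
- well (a point): Centre of the well at rim level, 50 mm above the rechaud's origin, same axes. On its y line, 43 mm to either side, stand two brass-headed spring studs, heads 14 mm wide, tops 10 mm below the rim. They look alike; one, at random, is worn: a cover clipped there lifts off with about 1 N beyond its weight. The other one holds.
- stud_spring (a joint): How far the sound stud is drawn up against its spring, m: 0 at rest. A cover clipped to it has about 1.5 mm of slack, then pulls on the spring: 2.4 N at first, then 1.2 N per mm, stop at 0.007, and does not come off. A good tug draws it beyond 0.0015.
- pot: Yellow ceramic fondue pot, diameter 204 mm, 85 mm high, handle to its +y; bystander. Origin under its centre.
- caddy: Bamboo fork caddy 75 x 130 x 100 mm with six forks fixed in it, 215 mm high in all; bystander. Origin under its centre.
- bowl: White porcelain sauce bowl, diameter 104 mm, 50 mm high; bystander. Origin under its centre.
- snuffer: Round steel flame snuffer, diameter 56 mm, 49 mm high, with a knob; bystander. Origin under its centre.
- mill: Dark wooden pepper mill, diameter 54 mm, 150 mm high; bystander. Origin under its centre.
- jar: Green glass jar, diameter 76 mm, 110 mm high; bystander. Origin under its centre.
- trivet: Round cork trivet, diameter 150 mm, 12 mm thick; bystander. Origin under its centre.
Mind the look-alikes: they are no part of the job. What is shaped like the cover but orange is not meant.

How it is judged:
By the outcome, as a careful person would: the job done as asked, in the order asked, and still so for the second after the job is handed in, with the robot touching nothing.
It also fails if it takes over 56 s, if anything falls off the work surface, if the arm or the gripper's body presses on something with over 40 N, if the wrist force passes 120 N, or if a joint passes its speed limit or range.

## Working session

There is one attempt and no reset: what is moved stays moved. The work goes in short steps, Python scripts to look and compute and a tool call to move; the robot and the scene stay as the last step left them, time stands still between calls to the robot, and variables do not carry over. Pictures are saved under pics/ and viewed, and the job is handed in when it is done.

Besides the shell and the picture viewer there is one more tool, called after "Emit:" as name(argument=value, ...), one argument or row to a line, values as JSON. carry_out: Moves the arm, as the interface text tells. Its arguments: {"type":"object","properties":{"moves":{"type":"array"},"force":{"type":"number"}},"required":["moves"]}

```bash
ls; mkdir -p pics; python3 - <<'E'
from rig import robot
import cv2
o=robot.get_obs();print(o)
for n in ("scene","top","wrist"):
    print(n,robot.camera_params(n))
    cv2.imwrite(f"pics/{n}0.png",robot.camera(n)[:,:,::-1])
E
```

```text
pics
{'time': 0.0, 'q': array([ 1.09149121e+00,  5.28467580e-01,  1.43391988e+00, -4.28616146e-05,
        1.18139440e+00, -1.78503516e-01]), 'joint_velocities': array([-0.00136572, -0.00082558,  0.00163227, -0.00189255,  0.00066759,
       -0.00034985]), 'joint_torque': array([ 3.62709193e-05, -4.40045214e+01, -1.76591223e+01,  6.31630886e-02,
        5.81114867e-02, -1.72414275e-04]), 'position': array([0.18483957, 0.59631863, 0.24656512]), 'tool_rot': array([ 0.56962276,  0.41875416, -0.4201313 , -0.56891524]), 'ft_force': array([ 0.14103059, -0.50673973,  1.01474983]), 'moment': array([0.02899591, 0.04913996, 0.05364672]), 'grip_width': 0.08693886203811098}
scene {'fx': 528.0554505060601, 'fy': 528.0554505060601, 'cx': 288.8110553996937, 'cy': 213.13667497196386, 'extrinsics': array([[ 0.07347573,  0.61615736, -0.78418839,  1.89828847],
       [ 0.99724547, -0.05338633,  0.0514914 , -0.09910758],
       [-0.01013814, -0.78581169, -0.61838274,  1.14878023],
       [ 0.        ,  0.        ,  0.        ,  1.        ]])}
top {'fx': 448.3010028741391, 'fy': 448.3010028741391, 'cx': 281.7404084653348, 'cy': 211.10843108583617, 'extrinsics': array([[-0.00435139, -0.98856539,  0.15073003,  0.31645616],
       [-0.99982736,  0.00702383,  0.01720209, -0.01972812],
       [-0.01806409, -0.15062915, -0.98842529,  1.20116049],
       [ 0.        ,  0.        ,  0.        ,  1.        ]])}
wrist {'fx': 331.22103047090167, 'fy': 331.22103047090167, 'cx': 283.4357923104159, 'cy': 216.17009604168067, 'mount': array([[ 9.99999370e-01,  4.49612778e-04, -1.02809469e-03,
         9.11725290e-04],
       [ 1.10842909e-03, -2.53166423e-01,  9.67422107e-01,
        -1.38629457e-01],
       [ 1.74686287e-04, -9.67422638e-01, -2.53166761e-01,
         6.86687443e-02],
       [ 0.00000000e+00,  0.00000000e+00,  0.00000000e+00,
         1.00000000e+00]])}
```

View pics/top0.png

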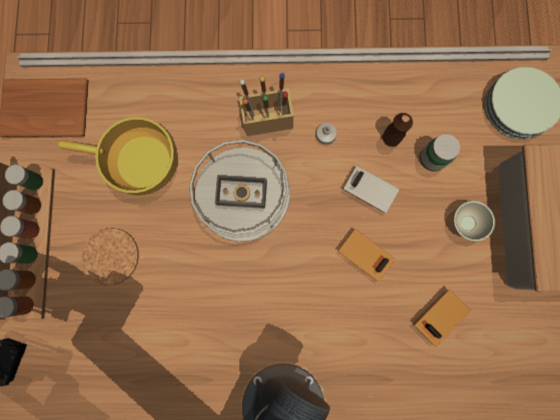

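View pics/scene0.png

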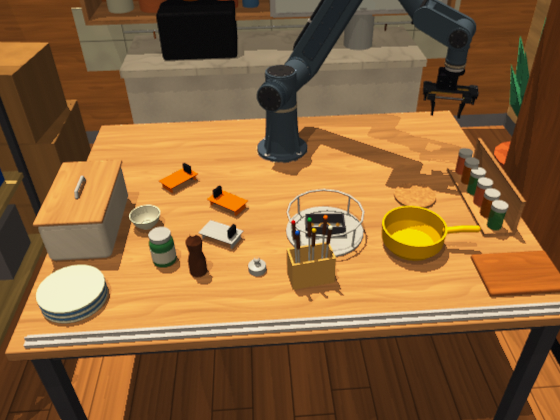

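View pics/wrist0.png

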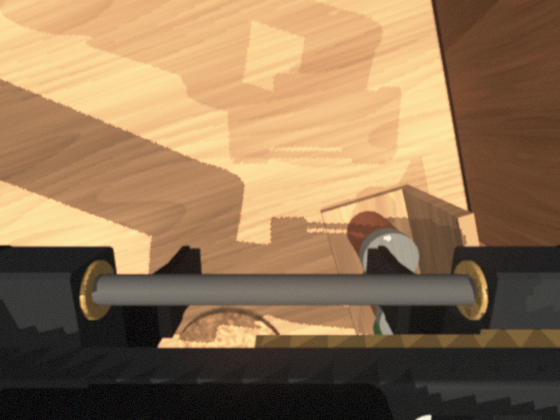

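```bash
python3 - <<'E'
import cv2
im=cv2.imread("pics/top0.png")
cv2.imwrite("pics/crA.png",cv2.resize(im[155:225,335:410],None,fx=8,fy=8,interpolation=cv2.INTER_CUBIC))
cv2.imwrite("pics/crB.png",cv2.resize(im[135:250,180:300],None,fx=5,fy=5,interpolation=cv2.INTER_CUBIC))
E
```

```text
(no output)
```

View pics/crA.png

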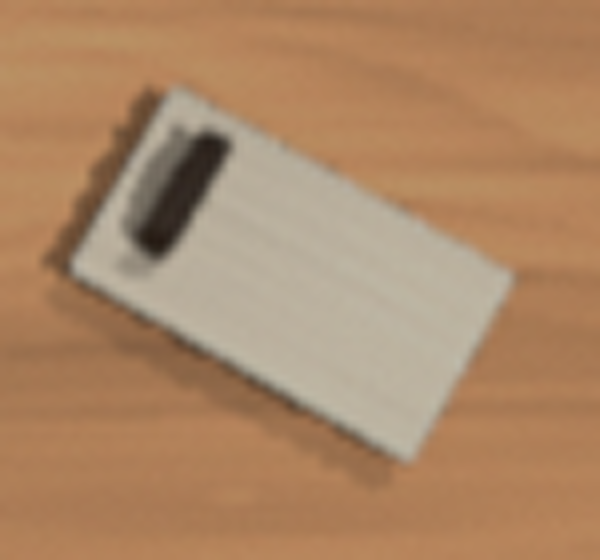

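View pics/crB.png

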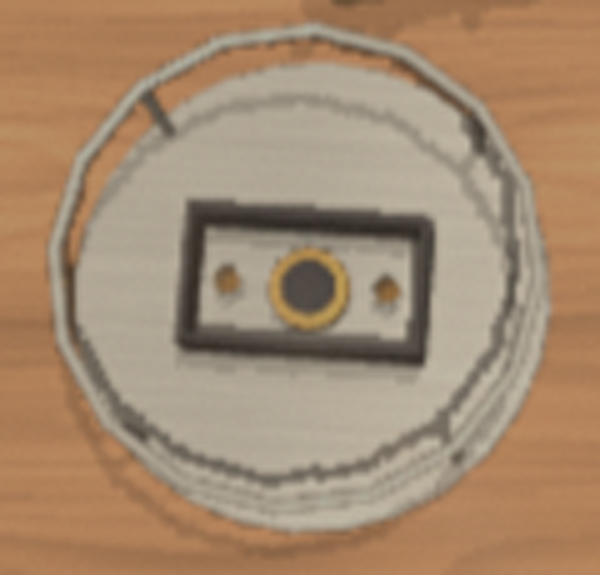

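```bash
cat > h.py <<'E'
import numpy as np
from rig import robot
from scipy.spatial.transform import Rotation as R
def ray(name,u,v,z,pose=None):
    p=robot.camera_params(name)
    if name=="wrist":
        T=np.eye(4);T[:3,:3]=R.from_quat(pose[1]).as_matrix();T[:3,3]=pose[0];E=T@p["mount"]
    else:E=p["extrinsics"]
    d=E[:3,:3]@np.array([(u-p["cx"])/p["fx"],(v-p["cy"])/p["fy"],1]);o=E[:3,3]
    return o+d*(z-o[2])/d[2]
def proj(name,X,pose=None):
    p=robot.camera_params(name)
    if name=="wrist":
        T=np.eye(4);T[:3,:3]=R.from_quat(pose[1]).as_matrix();T[:3,3]=pose[0];E=T@p["mount"]
    else:E=p["extrinsics"]
    c=np.linalg.inv(E)@np.append(X,1);return p["cx"]+p["fx"]*c[0]/c[2],p["cy"]+p["fy"]*c[1]/c[2]
E
python3 - <<'E'
from h import *
def f(c,s,ox,oy,z):
    return np.array([ray("top",ox+(x+.5)/s-.5,oy+(y+.5)/s-.5,z)[:2] for x,y in c])
A=f([(170,85),(515,275),(410,462),(70,268)],8,335,155,.03)
B=f([(188,200),(433,217),(424,363),(178,347)],5,180,135,.05)
G=f([(218,135),(150,255)],8,335,155,.064)
for n,c in(("cover",A),("well",B)):
    print(n,c.round(4).tolist(),c.mean(0).round(4),[np.linalg.norm(c[i]-c[i-1]).round(4) for i in range(4)])
    for a,b in((1,0),(2,3)): d=c[b]-c[a];print(np.degrees(np.arctan2(d[1],d[0])))
print("grip top",G,G.mean(0))
S=f([(229,281),(386,290)],5,180,135,.04);print("studs",S,S.mean(0))
o=robot.get_obs();print(R.from_quat(o["tool_rot"]).as_matrix().round(3),o["position"])
E
```

```text
cover [[0.618, -0.1982], [0.5523, -0.3103], [0.4899, -0.2732], [0.5558, -0.1632]] [ 0.554  -0.2362] [np.float64(0.0713), np.float64(0.1299), np.float64(0.0726), np.float64(0.1282)]
59.62208271223462
59.043522160662285
well [[0.5906, 0.1701], [0.5803, 0.0408], [0.5026, 0.0454], [0.512, 0.174]] [0.5464 0.1076] [np.float64(0.0787), np.float64(0.1298), np.float64(0.0779), np.float64(0.1289)]
85.45932934112986
85.81998965984522
grip top [[ 0.59243785 -0.20803119]
 [ 0.55295082 -0.18492974]] [ 0.57269434 -0.19648047]
studs [[0.54891766 0.14927395]
 [0.5434167  0.06611109]] [0.54616718 0.10769252]
[[ 0.296 -0.001 -0.955]
 [ 0.955 -0.001  0.296]
 [-0.002 -1.     0.   ]] [0.18490819 0.59648682 0.2467856 ]
```

Candidates in the top view are the steel cover at (371,190) and the two orange look-alikes at (366,254) and (442,317). I choose the steel one: the crop shows a grey plate with a black grip at its upper-left end. Next I move above it for a wrist view.

```bash
cat >> h.py <<'E'
def shift(target,heading=None):
    o=robot.get_obs();M=R.from_quat(o["tool_rot"])
    s=M.inv().apply(np.array(target)-o["position"])*100
    print("pos",o["position"].round(4),"shift cm",s.round(2))
    if heading is not None:
        h=np.radians(heading);x=np.array([np.cos(h),np.sin(h),0]);y=np.array([0,0,-1.])
        T=R.from_matrix(np.column_stack([x,y,np.cross(x,y)]))
        print("rotvec",(M.inv()*T).as_rotvec().round(4))
E
python3 - <<'E'
from h import *
shift((.643,-.238,.22),59.4)
for n,u,v,z in(("caddy",266,105,.1),("mill",403,118,.15),("jar",445,145,.11),("bowl",474,221,.05),("snuf",327,131,.04)):print(n,ray("top",u,v,z))
E
```

```text
pos [0.1849 0.5965 0.2468] shift cm [-66.13   2.77 -68.48]
rotvec [-1.000e-04  2.333e-01 -1.700e-03]
caddy [0.76155919 0.03884325 0.1       ]
mill [ 0.70420543 -0.29802326  0.15      ]
jar [ 0.64726597 -0.41001088  0.11      ]
bowl [ 0.46278671 -0.49359084  0.05      ]
snuf [ 0.71053686 -0.12217587  0.04      ]
```

Emit:
carry_out(
  moves=[
    [1,-66.1,2.8,-68.5,0,0.233,0],
    [1,-66.1,2.8,-68.5,0,0.233,0],
    [1,-66.1,2.8,-68.5,0,0.233,0],
    [1,-66.1,2.8,-68.5,0,0.233,0],
    [1,-66.1,2.8,-68.5,0,0.233,0],
    [1,-66.1,2.8,-68.5,0,0.233,0],
    [1,-66.1,2.8,-68.5,0,0.233,0],
    [1,-66.1,2.8,-68.5,0,0.233,0],
    [1,-66.1,2.8,-68.5,0,0.233,0],
    [1,-66.1,2.8,-68.5,0,0.233,0],
    [1,-66.1,2.8,-68.5,0,0.233,0],
    [1,-66.1,2.8,-68.5,0,0.233,0],
    [1,-66.1,2.8,-68.5,0,0.233,0],
    [1,-66.1,2.8,-68.5,0,0.233,0],
    [1,-66.1,2.8,-68.5,0,0.233,0],
    [1,-66.1,2.8,-68.5,0,0.233,0],
    [1,-66.1,2.8,-68.5,0,0.233,0],
    [1,-66.1,2.8,-68.5,0,0.233,0],
    [1,-66.1,2.8,-68.5,0,0.233,0],
    [1,-66.1,2.8,-68.5,0,0.233,0],
  ],
)

```text
time: 2.15
position: [0.646, -0.2441, 0.2187]
tool_rot: [0.617, 0.349, -0.349, -0.613]
ft_force: [-0.3, 0.2, -0.0]
grip_width: 0.0873
```

```bash
python3 - <<'E'
from h import *
import cv2
o=robot.get_obs();print(o["time"],o["q"].round(3),o["position"],o["tool_rot"],o["joint_velocities"].round(3),o["ft_force"])
im=robot.camera("wrist")[:,:,::-1]
cv2.imwrite("pics/w1.png",im)
E
```

```text
2.15 [-0.522  0.646  1.285 -0.002  1.206 -1.553] [ 0.64595266 -0.24408948  0.21867592] [ 0.61687966  0.34929836 -0.34854876 -0.61315895] [ 0.036 -0.018  0.062  0.045  0.073  0.007] [-0.26853789  0.20558691 -0.00646846]
```

View pics/w1.png

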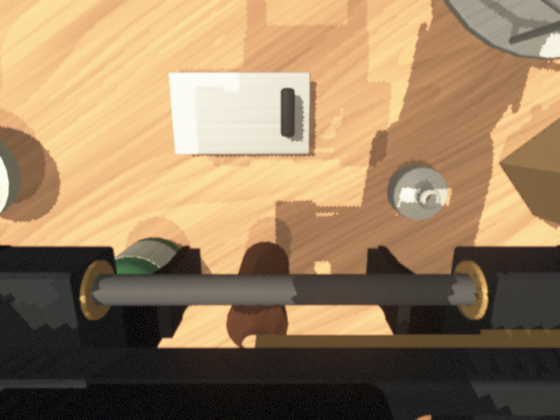

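```bash
python3 - <<'E'
from h import *
import cv2
o=robot.get_obs();pose=(o["position"],o["tool_rot"])
print(o["position"],o["joint_velocities"].round(3))
im=cv2.imread("pics/w1.png")
cv2.imwrite("pics/w1c.png",cv2.resize(im[60:170,155:325],None,fx=4.5,fy=4.5,interpolation=cv2.INTER_CUBIC))
E
```

```text
[ 0.64439841 -0.24103032  0.21839668] [ 0.045 -0.039  0.086  0.021  0.019  0.01 ]
```

View pics/w1c.png

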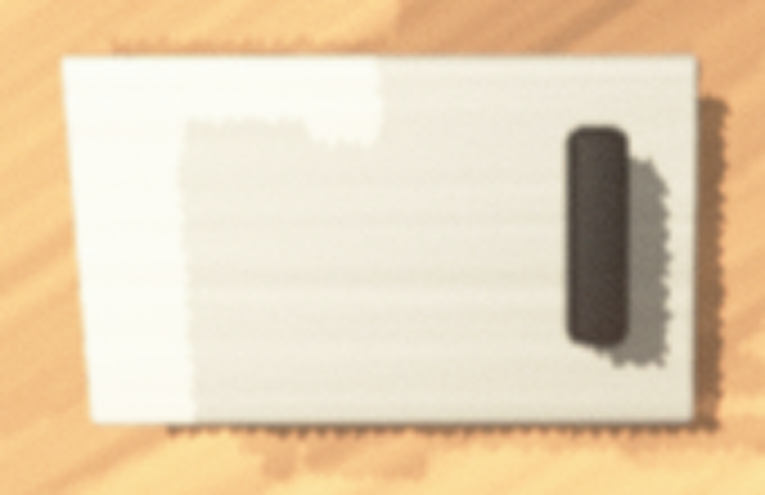

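```bash
python3 - <<'E'
from h import *
pose=(np.array([ 0.64595266,-0.24408948,0.21867592]),[ 0.61687966,0.34929836,-0.34854876,-0.61315895])
f=lambda c,z:np.array([ray("wrist",155+(x+.5)/4.5-.5,60+(y+.5)/4.5-.5,z,pose)[:2] for x,y in c])
c=f([(62,57),(697,57),(693,424),(92,424)],.03)
print(c.round(4),c.mean(0),[np.linalg.norm(c[i]-c[i-1]).round(4) for i in range(4)])
for a,b in((0,1),(3,2)): d=c[b]-c[a];print(np.degrees(np.arctan2(d[1],d[0])))
g=f([(598,127),(596,336)],.064);print(g,g.mean(0))
u=(c[1]+c[2]-c[0]-c[3]);u/=np.linalg.norm(u);print("pred grip",c.mean(0)+.044*u)
E
```

```text
[[ 0.4903 -0.2735]
 [ 0.5566 -0.1626]
 [ 0.6201 -0.1998]
 [ 0.5534 -0.3114]] [ 0.55508929 -0.23682878] [np.float64(0.0737), np.float64(0.1293), np.float64(0.0736), np.float64(0.13)]
59.11956179732673
59.15800268562576
[[ 0.5607826  -0.18882821]
 [ 0.59276151 -0.20823943]] [ 0.57677206 -0.19853382]
pred grip [ 0.5776595  -0.19905862]
```

Emit:
carry_out(
  moves=[
    [0.5,0,0,0,0,0,0],
    [0.5,0,0,0,0,0,0],
    [0.5,0,0,0,0,0,0],
  ],
)

```text
time: 2.5
position: [0.643, -0.2356, 0.2198]
tool_rot: [-0.614, -0.351, 0.351, 0.614]
ft_force: [-0.6, -0.9, -1.0]
grip_width: 0.0703
```

```bash
python3 - <<'E'
from h import *
shift((.5770,-.1988,.120),59.2)
shift((.5770,-.1988,.060),59.2)
E
```

```text
pos [ 0.643  -0.2356  0.2198] shift cm [-0.18  9.98  7.55]
rotvec [-0.0009  0.0054  0.0001]
pos [ 0.643  -0.2356  0.2198] shift cm [-0.18 15.98  7.54]
rotvec [-0.0009  0.0054  0.0001]
```

Emit:
carry_out(
  moves=[
    [0.5,-0.2,2.0,7.5,0,0.005,0],
    [0.5,-0.2,5.0,7.5,0,0.005,0],
    [0.5,-0.2,8.0,7.5,0,0.005,0],
    [0.5,-0.2,10.0,7.5,0,0.005,0],
    [0.5,-0.2,10.0,7.5,0,0.005,0],
    [0.5,-0.2,10.0,7.5,0,0.005,0],
    [0.5,-0.2,10.0,7.5,0,0.005,0],
    [0.5,-0.2,10.0,7.5,0,0.005,0],
  ],
)

```text
time: 3.3
position: [0.579, -0.2012, 0.1211]
tool_rot: [0.616, 0.35, -0.348, -0.614]
ft_force: [-0.1, -0.3, 0.9]
grip_width: 0.0435
```

```bash
python3 - <<'E'
from h import *
shift((.5770,-.1988,.060),59.2)
print(robot.get_obs()["joint_velocities"].round(3))
E
```

```text
pos [ 0.579  -0.2012  0.1211] shift cm [0.11 6.11 0.31]
rotvec [ 0.0031 -0.0009  0.0001]
[-0.004  0.005  0.003  0.     0.001  0.001]
```

Emit:
carry_out(
  moves=[
    [0.5,0.1,2.0,0.2,0,0,0],
    [0.5,0.1,4.0,0.2,0,0,0],
    [0.5,0.1,6.1,0.2,0,0,0],
    [0.5,0.1,6.1,0.2,0,0,0],
    [0.5,0.1,6.1,0.2,0,0,0],
    [0.5,0.1,6.1,0.2,0,0,0],
  ],
)

```text
time: 3.9
position: [0.5777, -0.1996, 0.06]
tool_rot: [0.616, 0.349, -0.348, -0.614]
ft_force: [-0.1, -0.1, 0.1]
grip_width: 0.0434
```

Emit:
carry_out(
  moves=[
    [0,0,0,0,0,0,0],
    [0,0,0,0,0,0,0],
    [0,0,0,0,0,0,0],
    [0,0,0,0,0,0,0],
    [0,0,0,0,0,0,0],
    [0,0,0,0,0,0,0],
    [0,0,0,0,0,0,0],
    [0,0,0,0,0,0,0],
  ],
  force=40,
)

```text
time: 4.7
position: [0.5768, -0.1991, 0.0587]
tool_rot: [0.615, 0.349, -0.349, -0.615]
ft_force: [0.0, -0.1, 1.7]
grip_width: 0.0115
```

```bash
python3 - <<'E'
from h import *
import cv2
o=robot.get_obs();print(o["time"],o["position"],o["grip_width"],o["ft_force"],o["moment"],R.from_quat(o["tool_rot"]).as_matrix().round(4))
cv2.imwrite("pics/w2.png",robot.camera("wrist")[:,:,::-1])
E
```

```text
4.7 [ 0.57680938 -0.19906703  0.05866802] 0.011548841786538363 [ 1.13079840e-04 -1.26207233e-01  1.72327899e+00] [ 0.0238416   0.00133675 -0.00925921] [[ 5.130e-01  1.000e-04 -8.584e-01]
 [ 8.584e-01 -1.000e-04  5.130e-01]
 [-0.000e+00 -1.000e+00 -1.000e-04]]
```

View pics/w2.png

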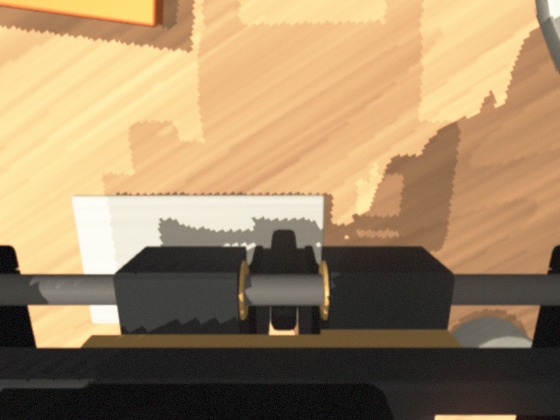

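Emit:
carry_out(
  moves=[
    [0,0,-1,0,0,0,0],
    [0,0,-3,0,0,0,0],
    [0,0,-6,0,0,0,0],
    [0,0,-10,0,0,0,0],
    [0,0,-14,0,0,0,0],
    [0,0,-18,0,0,0,0],
    [0,0,-22,0,0,0,0],
    [0,0,-24,0,0,0,0],
    [0,0,-24,0,0,0,0],
    [0,0,-24,0,0,0,0],
    [0,0,-24,0,0,0,0],
  ],
)

```text
time: 5.85
position: [0.5755, -0.1983, 0.2963]
tool_rot: [-0.614, -0.348, 0.35, 0.616]
ft_force: [-0.8, -0.2, -0.9]
grip_width: 0.0113
```

```bash
python3 - <<'E'
from h import *
o=robot.get_obs();print(o["time"],o["ft_force"],o["moment"],o["grip_width"])
shift((.63,.15,.30),85.6)
E
```

```text
5.85 [-0.77065151 -0.18817155 -0.92921031] [ 0.0097502  -0.06059646 -0.03253362] 0.011296030123142784
pos [ 0.5755 -0.1983  0.2963] shift cm [32.69 -0.31 13.2 ]
rotvec [-0.0046 -0.4621  0.001 ]
```

Emit:
carry_out(
  moves=[
    [0,3,-0.3,1.2,0,-0.05,0],
    [0,7,-0.3,2.8,0,-0.12,0],
    [0,11,-0.3,4.4,0,-0.2,0],
    [0,15,-0.3,6,0,-0.28,0],
    [0,19,-0.3,7.6,0,-0.35,0],
    [0,23,-0.3,9.2,0,-0.42,0],
    [0,27,-0.3,10.8,0,-0.462,0],
    [0,30,-0.3,12.1,0,-0.462,0],
    [0,32,-0.3,12.9,0,-0.462,0],
    [0,32.7,-0.3,13.2,0,-0.462,0],
    [0,32.7,-0.3,13.2,0,-0.462,0],
    [0,32.7,-0.3,13.2,0,-0.462,0],
    [0,32.7,-0.3,13.2,0,-0.462,0],
    [0,32.7,-0.3,13.2,0,-0.462,0],
  ],
)

```text
time: 7.25
position: [0.6313, 0.148, 0.3015]
tool_rot: [0.519, 0.48, -0.48, -0.519]
ft_force: [-0.1, -0.3, -1.3]
grip_width: 0.0116
```

```bash
python3 - <<'E'
from h import *
import cv2
o=robot.get_obs();print(o["time"],o["q"].round(3),repr(o["position"]),repr(o["tool_rot"]),o["joint_velocities"].round(3),o["ft_force"],o["moment"])
im=robot.camera("wrist")[:,:,::-1]
o=robot.get_obs();print(o["position"],o["joint_velocities"].round(3))
cv2.imwrite("pics/w3.png",im)
E
```

```text
7.25 [ 0.058  0.509  1.307 -0.     1.326 -1.434] array([0.63128889, 0.14800789, 0.30154174]) array([ 0.51929384,  0.47985355, -0.48006945, -0.51923771]) [ 0.003 -0.005 -0.002  0.001 -0.001  0.003] [-0.08963459 -0.26616127 -1.27630411] [0.08836724 0.03837302 0.03064229]
[0.63130773 0.14816806 0.30165134] [ 0.006 -0.001 -0.004  0.001  0.001  0.   ]
```

View pics/w3.png

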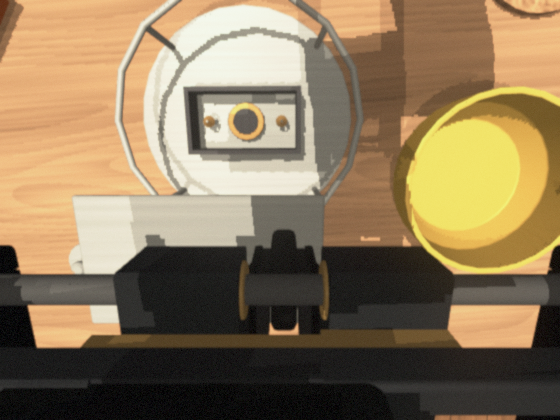

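```bash
python3 - <<'E'
import cv2
im=cv2.imread("pics/w3.png")
cv2.imwrite("pics/w3c.png",cv2.resize(im[80:164,175:315],None,fx=5.5,fy=5.5,interpolation=cv2.INTER_CUBIC))
cv2.imwrite("pics/w3d.png",cv2.resize(im[180:330,60:340],None,fx=2.8,fy=2.8,interpolation=cv2.INTER_CUBIC))
E
```

```text
(no output)
```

View pics/w3c.png

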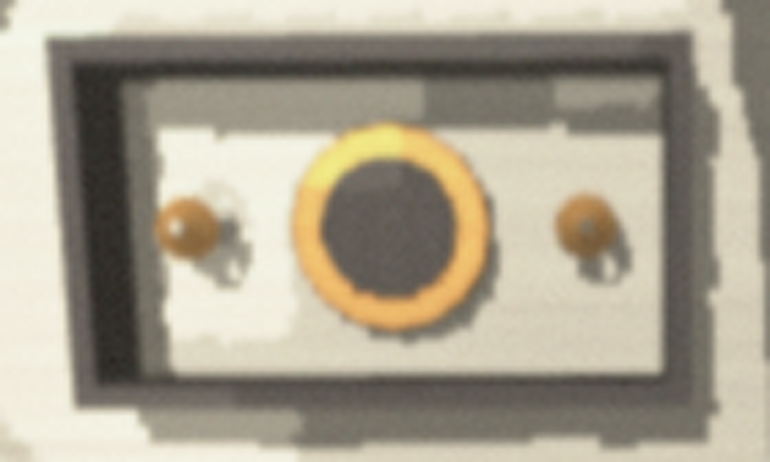

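View pics/w3d.png

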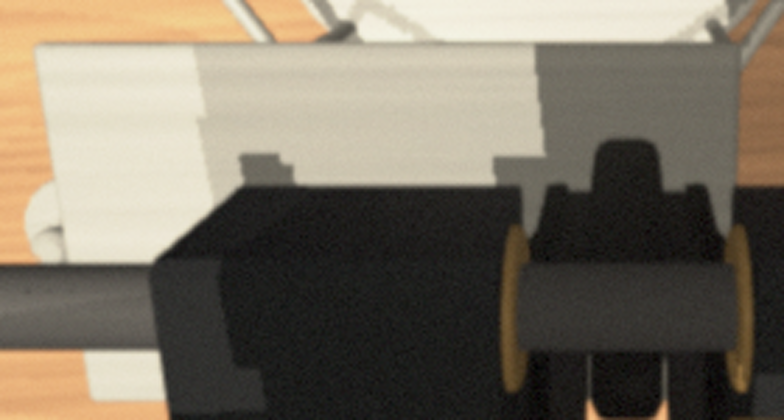

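```bash
python3 - <<'E'
from h import *
pose=(np.array([0.6313,0.1481,0.3016]),[ 0.51929384,0.47985355,-0.48006945,-0.51923771])
def f(c,z,s,ox,oy): return np.array([ray("wrist",ox+(x+.5)/s-.5,oy+(y+.5)/s-.5,z,pose)[:2] for x,y in c])
def rep(n,c):
    u=(c[1]+c[2]-c[0]-c[3]);print(n,c.mean(0).round(4),[np.linalg.norm(c[i]-c[i-1]).round(4) for i in range(4)],np.degrees(np.arctan2(u[1],u[0])).round(2))
rep("outer",f([(47,38),(692,33),(691,403),(78,407)],.05,5.5,175,80))
rep("inner",f([(75,62),(668,62),(664,378),(95,383)],.05,5.5,175,80))
s=f([(187,226),(587,222)],.04,5.5,175,80);print("studs",s,s.mean(0),np.linalg.norm(s[0]-s[1]))
print([proj("wrist",ray("wrist",0,0,0,pose),pose)])
c=f([(37,44),(740,43),(92,400)],.3016-.0287,2.8,60,180)
T=R.from_quat(pose[1])
print("cover in tool",T.inv().apply(np.c_[c,[.2729]*3]-pose[0]).round(4))
E
```

```text
outer [0.5495 0.1091] [np.float64(0.073), np.float64(0.1296), np.float64(0.0731), np.float64(0.1294)] 85.9
inner [0.5494 0.1088] [np.float64(0.0635), np.float64(0.1195), np.float64(0.0625), np.float64(0.1197)] 85.75
studs [[0.54624584 0.06793179]
 [0.55206134 0.15222733]] [0.54915359 0.11007956] 0.0844958971175134
[(np.float64(1.1368683772161603e-13), np.float64(8.526512829121202e-14))]
cover in tool [[-0.1076  0.0287  0.0357]
 [ 0.0214  0.0287  0.036 ]
 [-0.1083  0.0287 -0.038 ]]
```

```bash
python3 - <<'E'
from h import *
shift((.5513,.1522,.30),85.8)
shift((.5513,.1522,.125),85.8)
E
```

```text
pos [0.6313 0.1482 0.3017] shift cm [-0.22  0.16  8.01]
rotvec [ 0.     -0.0051 -0.0002]
pos [0.6313 0.1482 0.3017] shift cm [-0.22 17.66  8.01]
rotvec [ 0.     -0.0051 -0.0002]
```

Emit:
carry_out(
  moves=[
    [0,-0.1,0,3,0,-0.005,0],
    [0,-0.2,0,6,0,-0.005,0],
    [0,-0.2,1,8,0,-0.005,0],
    [0,-0.2,4,8,0,-0.005,0],
    [0,-0.2,8,8,0,-0.005,0],
    [0,-0.2,12,8,0,-0.005,0],
    [0,-0.2,15,8,0,-0.005,0],
    [0,-0.2,17,8,0,-0.005,0],
    [0,-0.2,17.7,8,0,-0.005,0],
    [0,-0.2,17.7,8,0,-0.005,0],
    [0,-0.2,17.7,8,0,-0.005,0],
    [0,-0.2,17.7,8,0,-0.005,0],
    [0,-0.2,17.7,8,0,-0.005,0],
  ],
)

```text
time: 8.6
position: [0.5521, 0.1536, 0.1259]
tool_rot: [0.518, 0.482, -0.481, -0.517]
ft_force: [0.2, -0.1, -1.8]
grip_width: 0.012
```

```bash
python3 - <<'E'
from h import *
import cv2
o=robot.get_obs();print(o["time"],o["ft_force"],o["moment"],o["joint_velocities"].round(3),repr(o["tool_rot"]))
shift((.5513,.1522,.0827),85.8)
cv2.imwrite("pics/w4.png",robot.camera("wrist")[:,:,::-1])
im=robot.camera("scene")[:,:,::-1];cv2.imwrite("pics/s4.png",cv2.resize(im[170:300,250:400],None,fx=5,fy=4.6,interpolation=cv2.INTER_CUBIC))
E
```

```text
8.6 [ 0.20100995 -0.07535085 -1.77401437] [ 0.09783931 -0.01275551 -0.01391938] [ 0.001  0.005  0.005  0.003 -0.002 -0.002] array([ 0.51820635,  0.48247029, -0.48100844, -0.51702562])
pos [0.5521 0.1536 0.1259] shift cm [-0.15  4.32  0.08]
rotvec [0.0026 0.0015 0.0004]
```

View pics/w4.png

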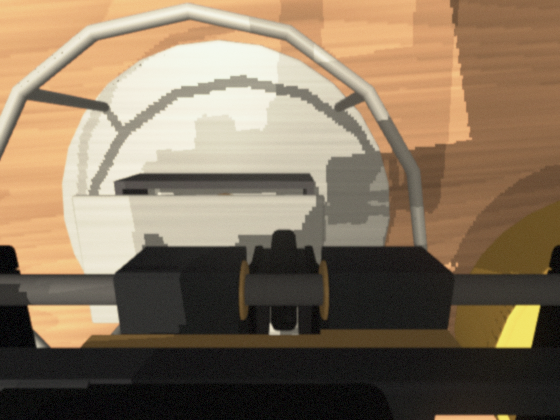

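View pics/s4.png

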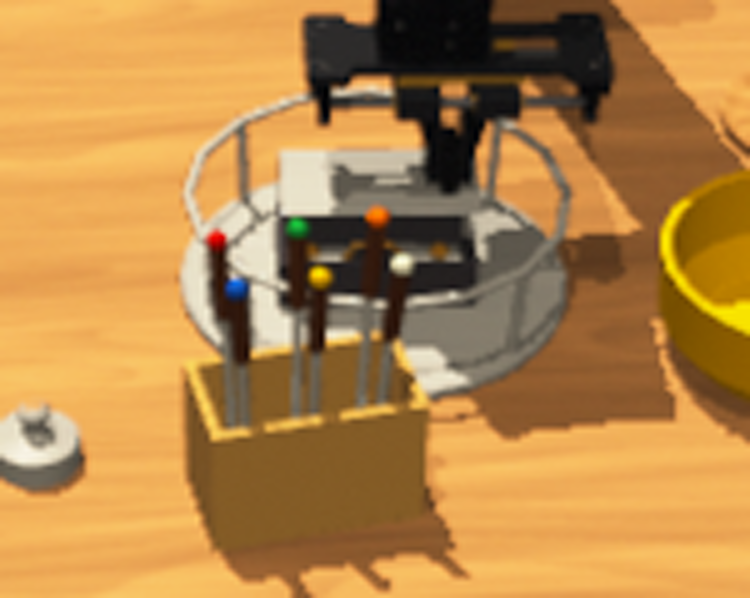

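```bash
python3 - <<'E'
import cv2
im=cv2.imread("pics/w4.png")
cv2.imwrite("pics/w4c.png",cv2.resize(im[160:230,60:340],None,fx=2.85,fy=5,interpolation=cv2.INTER_CUBIC))
from h import *
pose=(np.array([.5521,.1536,.1259]),[ 0.51820635,0.48247029,-0.48100844,-0.51702562])
h=np.radians(85.8);y=np.array([np.cos(h),np.sin(h)]);x=np.array([np.sin(h),-np.cos(h)])
for c in ((.5494,.1090),(.5464,.1076)):
  for sx,sy in((-37,-65),(-37,65),(-32,-60),(-32,60)):
    print(sx,sy,np.round(proj("wrist",np.append(np.array(c)+sx/1e3*x+sy/1e3*y,.05),pose),1))
E
```

```text
-37 -65 [114.  179.9]
-37 65 [313.8 180.2]
-32 -60 [122.6 187.5]
-32 60 [306.  187.8]
-37 -65 [110.9 175.4]
-37 65 [311.4 175.8]
-32 -60 [119.6 183.1]
-32 60 [303.6 183.4]
```

View pics/w4c.png

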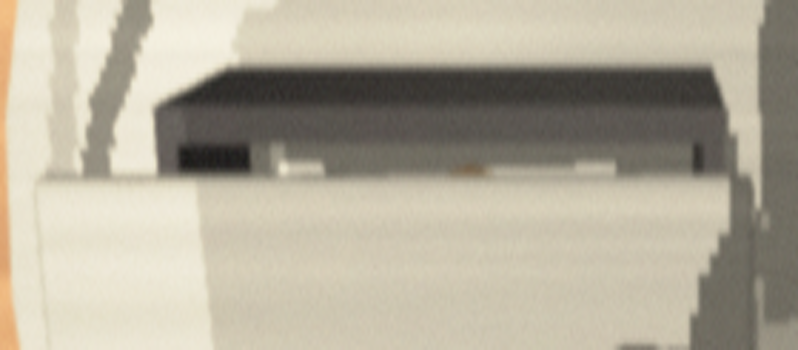

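Emit:
carry_out(
  moves=[
    [0,-0.1,0,0.1,0,0.002,0],
    [0,-0.1,0.5,0.1,0,0.002,0],
    [0,-0.1,1,0.1,0,0.002,0],
    [0,-0.1,1.4,0.1,0,0.002,0],
    [0,-0.1,1.8,0.1,0,0.002,0],
    [0,-0.1,2.2,0.1,0,0.002,0],
    [0,-0.1,2.4,0.1,0,0.002,0],
    [0,-0.1,2.4,0.1,0,0.002,0],
    [0,-0.1,2.4,0.1,0,0.002,0],
  ],
)

```text
time: 9.6
position: [0.5503, 0.1526, 0.1005]
tool_rot: [0.518, 0.481, -0.481, -0.518]
ft_force: [-0.8, 0.5, -1.3]
grip_width: 0.0116
```

```bash
python3 - <<'E'
from h import *
o=robot.get_obs();print(o["time"],o["ft_force"],o["moment"],o["joint_velocities"].round(3),repr(o["tool_rot"]))
shift((.5512,.1524,.0827),85.8)
E
```

```text
9.6 [-0.814049    0.52270598 -1.28086103] [ 0.06678924 -0.04293266  0.0357907 ] [-0.001 -0.006 -0.001  0.001  0.001 -0.001] array([ 0.5181098 ,  0.48123084, -0.48121926, -0.51808024])
pos [0.5503 0.1526 0.1005] shift cm [-0.01  1.78 -0.09]
rotvec [ 0.     -0.0005 -0.    ]
```

Emit:
carry_out(
  moves=[
    [0,0,0.2,0,0,0,0],
    [0,0,0.5,0,0,0,0],
    [0,0,0.8,0,0,0,0],
    [0,0,1.0,0,0,0,0],
    [0,0,1.0,0,0,0,0],
  ],
  force=55,
)

```text
time: 10.1
position: [0.5505, 0.1531, 0.0904]
tool_rot: [-0.518, -0.481, 0.481, 0.518]
ft_force: [-0.1, 2.4, -1.5]
grip_width: 0.0114
```

Emit:
carry_out(
  moves=[
    [0,0,0.2,0,0,0,0],
    [0,0,0.4,0,0,0,0],
    [0,0,0.4,0,0,0,0],
  ],
)

```text
time: 10.4
position: [0.5507, 0.1531, 0.0863]
tool_rot: [0.518, 0.482, -0.481, -0.518]
ft_force: [1.4, 5.2, -2.3]
grip_width: 0.0115
```

Emit:
carry_out(
  moves=[
    [0,0.1,0.1,0,0,0,0],
    [0,0.1,0.3,0,0,0,0],
    [0,0.1,0.3,0,0,0,0],
  ],
)

```text
time: 10.7
position: [0.5492, 0.1527, 0.0828]
tool_rot: [-0.518, -0.48, 0.483, 0.518]
ft_force: [-0.1, -0.1, -1.9]
grip_width: 0.0118
```

Emit:
carry_out(
  moves=[
    [0,0,0.15,0,0,0,0],
    [0,0,0.3,0,0,0,0],
    [0,0,0.3,0,0,0,0],
  ],
)

```text
time: 11.0
position: [0.5493, 0.1528, 0.0826]
tool_rot: [-0.518, -0.481, 0.482, 0.518]
ft_force: [-4.2, -1.1, 15.6]
grip_width: 0.0117
```

Emit:
carry_out(
  moves=[
    [0,0,-0.1,0,0,0,0],
    [0,0,-0.3,0,0,0,0],
    [0,0,-0.5,0,0,0,0],
    [0,0,-0.6,0,0,0,0],
  ],
)

```text
time: 11.4
position: [0.5498, 0.1532, 0.0857]
tool_rot: [-0.518, -0.481, 0.482, 0.518]
ft_force: [0.0, -0.8, -6.4]
grip_width: 0.0115
```

Emit:
carry_out(
  moves=[
    [0,0,-0.1,0,0,0,0],
    [0,0,-0.2,0,0,0,0],
    [0,0,-0.2,0,0,0,0],
  ],
)

```text
time: 11.7
position: [0.5498, 0.1534, 0.0879]
tool_rot: [-0.518, -0.481, 0.482, 0.518]
ft_force: [1.0, -1.1, -9.4]
grip_width: 0.0115
```

Emit:
carry_out(
  moves=[
    [0,0,-0.07,0,0,0,0],
    [0,0,-0.13,0,0,0,0],
    [0,0,-0.13,0,0,0,0],
    [0,0,-0.13,0,0,0,0],
  ],
)

```text
time: 12.1
position: [0.5498, 0.1535, 0.0895]
tool_rot: [-0.518, -0.481, 0.482, 0.518]
ft_force: [-0.5, -1.5, -11.8]
grip_width: 0.0118
```

Emit:
carry_out(
  moves=[
    [0,0,0,0,0,0,0],
    [0,0,0,0,0,0,0],
    [0,0,0,0,0,0,0],
    [0,0,0,0,0,0,0],
    [0,0,0,0,0,0,0],
  ],
)

```text
time: 12.6
position: [0.5499, 0.1535, 0.0897]
tool_rot: [-0.518, -0.481, 0.481, 0.518]
ft_force: [-1.2, -0.9, -11.5]
grip_width: 0.0116
```

```bash
python3 - <<'E'
from h import *
import cv2
o=robot.get_obs();print(o["time"],o["position"],o["ft_force"],o["moment"],o["grip_width"])
im=robot.camera("scene")[:,:,::-1];cv2.imwrite("pics/s5.png",cv2.resize(im[170:300,250:400],None,fx=5,fy=4.6,interpolation=cv2.INTER_CUBIC))
E
```

```text
12.6 [0.5499296  0.15354856 0.08973569] [ -1.23855595  -0.88591718 -11.48314706] [-0.25238015  0.22345101 -0.03592486] 0.01157811241564522
```

View pics/s5.png

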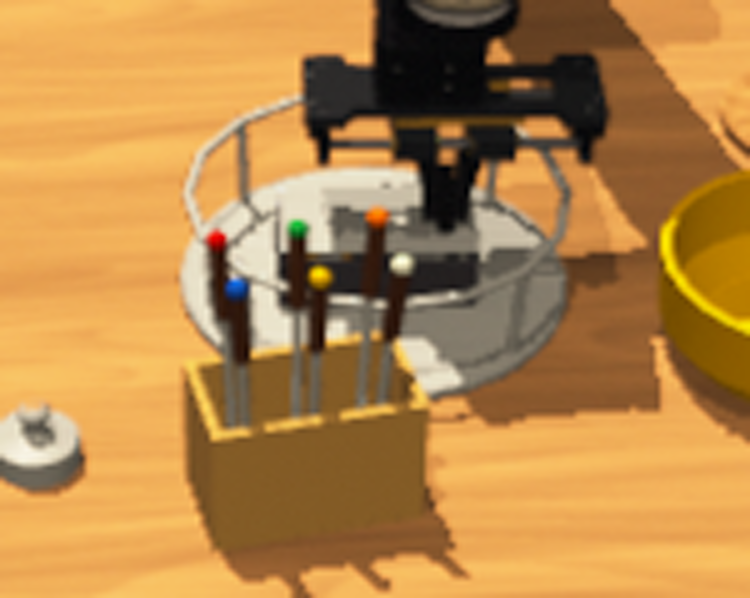

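Emit:
carry_out(
  moves=[
    [0,0,0.2,0,0,0,0],
    [0,0,0.4,0,0,0,0],
    [0,0,0.6,0,0,0,0],
    [0,0,0.8,0,0,0,0],
    [0,0,0.85,0,0,0,0],
    [0,0,0.85,0,0,0,0],
  ],
)

```text
time: 13.25
position: [0.5521, 0.154, 0.0827]
tool_rot: [0.519, 0.482, -0.48, -0.517]
ft_force: [0.1, 0.7, 2.9]
grip_width: 0.0116
```

Emit:
carry_out(
  moves=[
    [0,0,0.1,0,0,0,0],
    [0,0,0.2,0,0,0,0],
    [0,0,0.2,0,0,0,0],
  ],
)

```text
time: 13.55
position: [0.5522, 0.154, 0.0826]
tool_rot: [0.519, 0.483, -0.48, -0.517]
ft_force: [-2.5, -0.6, 14.9]
grip_width: 0.012
```

Emit:
carry_out(
  moves=[
    [0,0,-0.15,0,0,0,0],
    [0,0,-0.15,0,0,0,0],
    [0.3,0,-0.15,0,0,0,0],
    [0.45,0,-0.15,0,0,0,0],
    [0.45,0,-0.15,0,0,0,0],
    [0.45,0,-0.15,0,0,0,0],
    [0.45,0,-0.15,0,0,0,0],
    [0.45,0,-0.15,0,0,0,0],
    [0.45,0,-0.15,0,0,0,0],
  ],
)

```text
time: 14.45
position: [0.5503, 0.1536, 0.0807]
tool_rot: [-0.518, -0.481, 0.481, 0.518]
ft_force: [0.9, 0.2, -0.4]
grip_width: 0.0391
```

Released cleanly. Now I retract straight up, clear of the caddy, and look.

Emit:
carry_out(
  moves=[
    [0.45,0,-1,0,0,0,0],
    [0.45,0,-3,0,0,0,0],
    [0.45,0,-6,0,0,0,0],
    [0.45,0,-10,0,0,0,0],
    [0.45,0,-14,0,0,0,0],
    [0.45,0,-18,0,0,0,0],
    [0.45,0,-22,0,0,0,0],
    [0.45,0,-22,-4,0,0,0],
    [0.45,0,-22,-8,0,0,0],
    [0.45,0,-22,-8,0,0,0],
    [0.45,0,-22,-8,0,0,0],
    [0.45,0,-22,-8,0,0,0],
    [0.45,0,-22,-8,0,0,0],
  ],
)

```text
time: 15.75
position: [0.6288, 0.1479, 0.3009]
tool_rot: [-0.518, -0.481, 0.482, 0.518]
ft_force: [-0.1, 0.2, -0.7]
grip_width: 0.0389
```

```bash
python3 - <<'E'
from h import *
import cv2
o=robot.get_obs();print(o["time"],repr(o["position"]),repr(o["tool_rot"]),o["ft_force"])
cv2.imwrite("pics/w6.png",robot.camera("wrist")[:,:,::-1])
im=robot.camera("scene")[:,:,::-1];cv2.imwrite("pics/s6.png",im)
cv2.imwrite("pics/s6c.png",cv2.resize(im[170:270,270:390],None,fx=6,fy=6,interpolation=cv2.INTER_CUBIC))
E
```

```text
15.75 array([0.6288079 , 0.14794516, 0.30091228]) array([-0.51771892, -0.48098576,  0.4816281 ,  0.51831862]) [-0.06366376  0.20287169 -0.69043799]
```

View pics/w6.png

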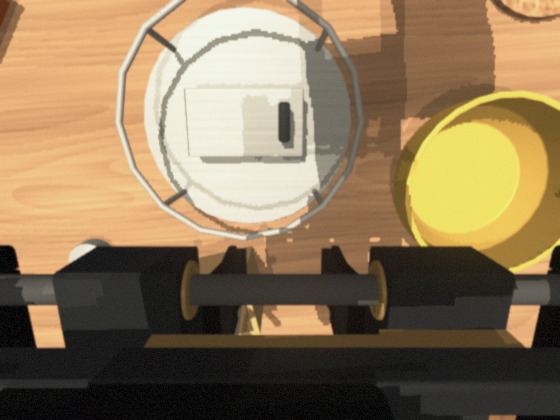

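View pics/s6c.png

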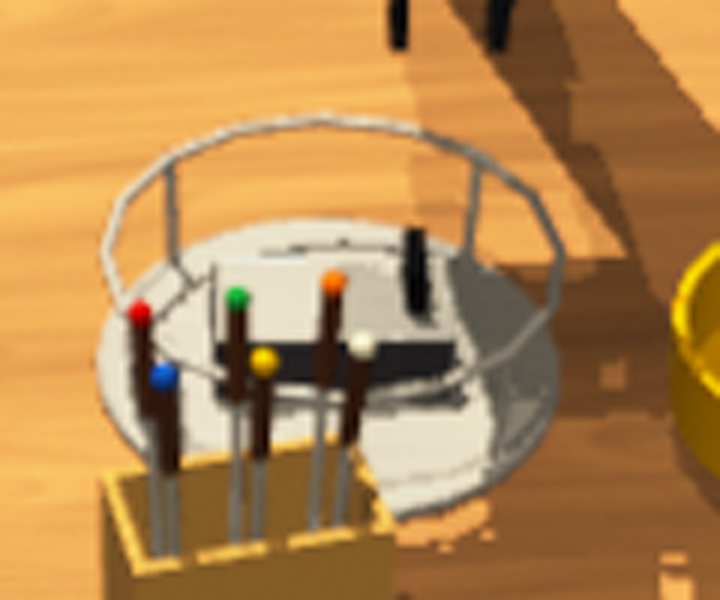

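View pics/s6.png

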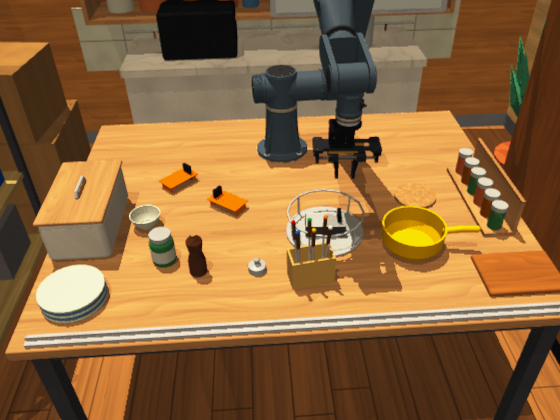

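```bash
python3 -c "
from rig import robot
print(robot.hand_in())"
```

```text
the job is handed in; nothing more can be done
None
```

The steel cover is clipped over the burner well and holds on the sound stud. It went on right the first time, so no half turn was needed. The job was handed in at about 15.9 s.

- **Pressing:** I carried the cover by its grip and pressed it down with about 15 N until it lay flat. Part-way down its end rubbed the well wall with about 5 N, so I shifted it 1 mm.
- **Tug:** I pulled up steadily with 11.5–11.8 N, cover weight included, for over half a second. The cover rose about 7 mm, and the force climbed at about 1.4 N per mm, close to the sound stud's spring. It did not come off.
- **Stud check:** While pressing I saw almost no snap force, only about 2 N at the sampled moments. That hinted at the worn stud, but the tug clearly showed the sound one; the brief snap peak probably fell between readings.
- **Final state:** I let the cover settle back to its seated height (TCP 82.7 mm), pressed it again with about 15 N, released it and withdrew. The last wrist and scene pictures show it flat on the rim, aligned with the well, with nothing touching it. The other things appear where they were.

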